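# Sort the facial attachments into their trays

### The arm

A 7-joint arm with a two-finger parallel gripper is mounted at the origin on the work surface. World frame = base frame: x ahead of the robot, y to its left, z up, the work surface at z = 0. Lengths are in m, angles in rad, forces in N, time in s.
With the tool pointing down it reaches from about 0.425 to 0.925 m from the base axis. Payload 6.8 kg.
Tool frame: the origin (TCP) lies on the centre line of the jaws, within the pads' length; the fingertips stand 19 mm ahead of it and the grasp point (between the pads) is the TCP; z points along the fingers, y is the line along which they close (so a half turn about z gives the same grasp; the last joint's range is limited). The gripper opens to 85 mm and grips with 20 to 120 N. Pads are 22 mm wide; open, the fingers measure 114 mm over their backs; the gripper's body (76 mm by 85 mm) begins 54 mm behind the grasp point. The pads swing forward as they close: fully open they stand 13 mm farther back than shut.
Start: joints at [-1.394, 0.477, 0.022, 1.555, -0.011, 1.109, -0.083], TCP at [0.19, 0.648, 0.25] pointing down, gripper open.
Joint ranges: [-2.96, 2.96], [-0.34, 2.1], [-1.41, 1.46], [0.24, 2.44], [-1.37, 4.51], [0.17, 1.92], [-2.96, 2.96]. Speed limits (rad/s): [2.39, 2.39, 3.14, 3.14, 3.14, 3.14, 3.14].

### API

Orientations are given as a rotation vector (axis times angle).
In Python, from bench import r gives the robot as it stands. The module is installed in compiled form; this text tells all that it offers.
- The arm moves only by the tool arm_command, never from a script. Its argument "rows" is a list of rows, each an object of numbers: "fingers": the opening, from -1 (shut) to 1 (fully open); "x", "y", "z": the shift along the tool's x, y, z in m; "ax", "ay", "az": the turn, a rotation vector about the tool's x, y, z in degrees. In form: [{"fingers": .., "x": .., "y": .., "z": .., "ax": .., "ay": .., "az": ..}, ...]. A call has 1 to 10 rows; each row shifts and turns the commanded pose from where the row before left it, along the tool's axes as they then stand; what a row does not reach is not made up. A row lasts 1/12 s, in which the tool goes at most 41.7 mm and 7.16 degrees, less where a joint would pass 70% of its speed; a pose out of reach is approached as far as the arm can. A call is refused whole if a number of a shift passes 0.0417 or a number of a turn 7.16, either way. A call with a gripper value outside its range is refused whole. The fingers move at their own pace and stop on an object; "grip_force" is the grip in N (left out, the last holds). Time passes only in rows, so rows that do not move let the fingers close. It gives the time, the measured TCP pose, the force, the opening and the grip force at its end, in the units of the state.
- r.get_obs(): the state, without advancing time (a new reading comes with each control period).
- r.grab_frame(name): name is "scene" or "top"; returns a dict with "frame" (400x640x3 uint8, red, green, blue), "depth" (400x640 float32, m along the optical axis (not along the pixel's ray), 0 where there is no reading), "K" (3x3 intrinsics, pixels), "distortion" ([k1, k2, p1, p2, k3] as OpenCV has them; the pictures are not rectified), "world_from_camera" (4x4, takes a point from camera to world coordinates). Camera axes: x right, y down, z forward; pixel columns grow to the right and rows downward; lengths in m; the calibration is good to about 2 mm. A picture is of the moment at which its call begins.
- r.hand_in(): hands the job in; it is judged then, once.
The state is a dict: "clock": time; "joints": joint angles; "qvel": joint speeds; "tau": joint torques, N m; "tcp_pos": TCP position; "orientation": TCP orientation; "contact_force": force on the tool from outside, world axes, zero at the start; "moment": the same for the moment, N m; "grip_width": finger opening in m; "gripper_force": force on a finger pad.
Only numpy, scipy, OpenCV 4.12 (cv2) and the standard library are available. Lean on these libraries where they do the work, as an engineer would, in place of code of your own. Each camera call takes 0.05 s, during which the arm holds its last target. There are 200 camera calls.

### The job

The treatment is over: sort the five loose steel attachments into the white ceramic trays. The two round massage heads go into the two-bay tray, one in each bay; the two slim suction nozzles go side by side into the round dish, and the flat skin scrubber goes lengthwise and wholly inside the long undivided tray, each resting flat on the tray floor, heads and nozzles standing upright on their feet. Leave the cream jar and the little dropper bottle standing where they are.

Things in the scene. Friction and masses are not known exactly. Their poses are not given: they have to be found in the camera images.
- head_a: round massage head, bright steel with thin black bands, a squat mushroom standing upright: foot 38 mm in diameter up to 14 mm, then a cap 48 mm in diameter with straight sides from 20 to 36 mm above the underside, domed top at 50 mm; about 0.12 kg. Origin: centre of the underside; z up
- head_b: round massage head, the same as head_a, bright steel with thin black bands, a squat mushroom standing upright: foot 38 mm in diameter up to 14 mm, then a cap 48 mm in diameter with straight sides from 20 to 36 mm above the underside, domed top at 50 mm; about 0.12 kg. Origin: centre of the underside; z up
- nozzle_a: slim suction nozzle, steel with one thin black band, standing upright: foot 32 mm in diameter and 10 mm high, narrowing to a straight stem 22 mm in diameter from 16 to 52 mm above the underside, top at 58 mm with a small dark hole; about 0.05 kg. Origin: centre of the underside; z up
- nozzle_b: slim suction nozzle, the same as nozzle_a, steel with one thin black band, standing upright: foot 32 mm in diameter and 10 mm high, narrowing to a straight stem 22 mm in diameter from 16 to 52 mm above the underside, top at 58 mm with a small dark hole; about 0.05 kg. Origin: centre of the underside; z up
- scrubber: cordless ultrasonic skin scrubber lying on its flat back: steel bar handle 96 mm long (x from -66 to +30 mm), 28 mm wide (y), 22 mm high, with a black key on top, and a thin blade 22 mm wide and 3 mm thick that sticks out 39 mm from its +x end (to x = +69 mm) at mid-height; 135 mm long in all; about 0.13 kg, balanced near x = -15 mm. Origin: on the underside, midway along the whole length; x along the handle to the blade, z up
- twin_tray: shallow white rectangular tray fixed to the table, 80 mm (x) by 156 mm (y), 14 mm high, floor and walls 4 mm thick, with one cross wall at y = 0 as high as the rim that makes two square bays of 72 mm, their centres at y = -38 and y = +38 mm. Origin: centre of its underside; y along its length, z up
- dish: shallow white round dish fixed to the table, 128 mm across the rim, 14 mm high, floor and wall 4 mm thick, flat inner floor 112 mm in diameter. Origin: centre of its underside; z up
- long_tray: shallow white rectangular tray without a cross wall, fixed to the table, 76 mm (x) by 170 mm (y), 14 mm high, floor and walls 4 mm thick, inner floor 68 by 162 mm. Origin: centre of its underside; y along its length, z up
- jar: bystander, to be left alone: squat white cream jar with a brass-coloured lid, 54 mm in diameter, 42 mm high, loose. Origin: centre of its underside
- dropper: bystander, to be left alone: little amber dropper bottle with a black bulb, 30 mm in diameter, 68 mm high, loose. Origin: centre of its underside

How it is judged:
At the end, for the whole second after the job is handed in: Heads upright (0.15 rad), one in each bay of the two-bay tray; nozzles upright (0.15 rad) in the dish, within 46 mm of its centre; scrubber flat (0.1 rad) in the long tray, its middle within 27 mm across and 18 mm along of the centre; all on the tray floors (4 mm), at rest, released (x of head_a in the frame of twin_tray between -0.025 and 0.025 m and y of head_a in the frame of twin_tray between -0.062 and 0.062 m and z of head_a in the frame of twin_tray between 0.001 and 0.008 m and horizontal distance between each of nozzle_a, nozzle_b and dish below 0.046 m and z of nozzle_a in the frame of dish between 0.001 and 0.008 m and angle between each of head_a, nozzle_a, head_b, nozzle_b's own z axis and vertical below 0.15 rad and x of head_b in the frame of twin_tray between -0.025 and 0.025 m and y of head_b in the frame of twin_tray between -0.062 and 0.062 m and z of head_b in the frame of twin_tray between 0.001 and 0.008 m and z of nozzle_b in the frame of dish between 0.001 and 0.008 m and x of scrubber in the frame of long_tray between -0.027 and 0.027 m and y of scrubber in the frame of long_tray between -0.018 and 0.018 m and z of scrubber in the frame of long_tray between 0.001 and 0.008 m and angle between scrubber's own z axis and vertical below 0.1 rad and linear speed of each of head_a, head_b, nozzle_a, nozzle_b, scrubber below 0.02 m/s and ((y of head_a in the frame of twin_tray above 0.01 m and y of head_b in the frame of twin_tray below -0.01 m) or (y of head_b in the frame of twin_tray above 0.01 m and y of head_a in the frame of twin_tray below -0.01 m))); the robot touches nothing.
It fails at once if the cream jar is shifted by more than 30 mm or tipped over (distance of jar from where it was at the start of the episode above 0.03 m or angle between jar's own z axis and vertical above 0.5 rad).
It fails at once if the dropper bottle is shifted by more than 30 mm or tipped over (distance of dropper from where it was at the start of the episode above 0.03 m or angle between dropper's own z axis and vertical above 0.5 rad).
It also fails if it takes over 120 s, if anything falls off the work surface, if the arm or the gripper's body presses on something with over 40 N, if the wrist force passes 120 N, or if a joint passes its speed limit or range.

## Working session

There is one attempt and no reset: what is moved stays moved. The work goes in short steps, Python scripts to look and compute and a tool call to move; the robot and the scene stay as the last step left them, time stands still between calls to the robot, and variables do not carry over. Pictures are saved under pics/ and viewed, at most 14 in all, crops included, and the job is handed in when it is done.

Besides the shell and the picture viewer there is one more tool, called after "Emit:" as name(argument=value, ...), one argument or row to a line, values as JSON. arm_command: Moves the arm, as the interface text tells. Its arguments: {"type":"object","properties":{"rows":{"type":"array"},"grip_force":{"type":"number"}},"required":["rows"]}

```bash
mkdir -p pics; python3 - <<'E'
from bench import r
import cv2,numpy as np
for n in("top","scene"):
    f=r.grab_frame(n); cv2.imwrite(f"pics/{n}0.png",f["frame"][:,:,::-1]); np.savez(f"{n}0.npz",**f)
    print(n,f["K"].tolist(),f["distortion"],np.round(f["world_from_camera"],3).tolist())
print(r.get_obs())
E
```

```text
top [[474.1145867475924, 0.0, 320.9353332498997], [0.0, 474.1145867475924, 199.13934015032626], [0.0, 0.0, 1.0]] [0.00064578 0.         0.         0.         0.        ] [[-0.006, -0.998, 0.067, 0.405], [-1.0, 0.006, -0.004, 0.001], [0.003, -0.067, -0.998, 1.012], [0.0, 0.0, 0.0, 1.0]]
scene [[405.22461694010207, 0.0, 318.85963439780124], [0.0, 405.22461694010207, 204.24476487669025], [0.0, 0.0, 1.0]] [-0.04774287  0.          0.          0.          0.        ] [[-0.076, 0.577, -0.813, 1.194], [0.997, 0.048, -0.059, 0.056], [0.005, -0.815, -0.579, 0.546], [0.0, 0.0, 0.0, 1.0]]
{'clock': 0.1, 'joints': array([-1.39411181,  0.47772392,  0.02231668,  1.55630573, -0.0114893 ,
        1.10932231, -0.0831133 ]), 'qvel': array([-0.00212563, -0.00099797, -0.00158376, -0.00417212,  0.00057909,
       -0.00287982,  0.00159452]), 'tau': array([ 4.76664252e-03, -5.97760606e+01,  1.61383163e+00, -2.81951791e+01,
        1.28253055e-02,  4.98559530e-03,  1.68846901e-05]), 'tcp_pos': array([0.18949919, 0.64734639, 0.24943786]), 'orientation': array([-4.45757213e-01, -3.10968958e+00,  2.55611686e-03]), 'contact_force': array([ 0.07306355, -0.0246104 , -0.27107455]), 'moment': array([0.00026469, 0.04475896, 0.00863231]), 'gripper_force': 0.0, 'grip_width': 0.08530728227848762}
```

View pics/top0.png

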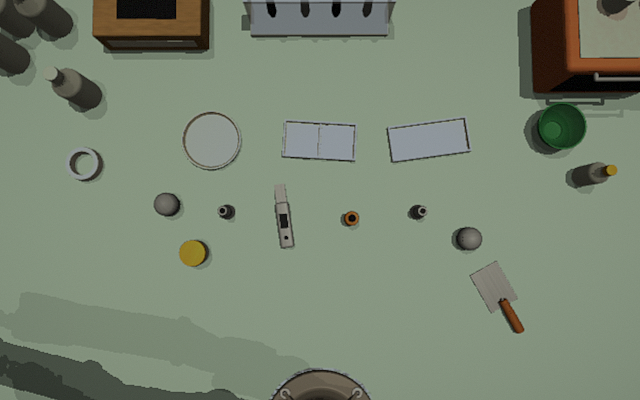

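View pics/scene0.png

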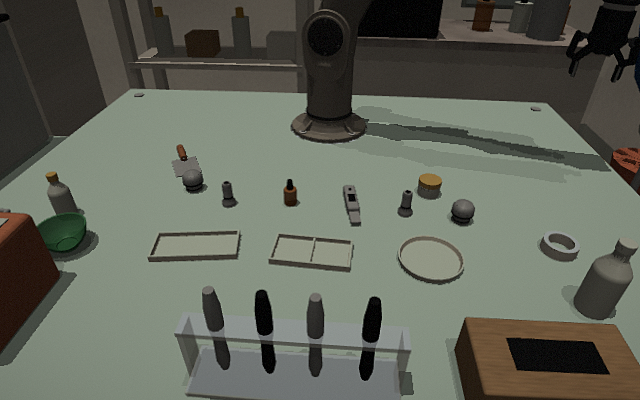

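The top view shows dish (211,140), twin tray (319,140), long tray (428,140), head (166,204), nozzle (226,212), scrubber (284,216, blade up), dropper (351,218), nozzle (418,211), head (468,238) and jar (192,252). The scene view shows the same things from the far side, with the heads and nozzles standing upright.

```bash
cat > h.py <<'E'
import cv2,numpy as np
def ray(f,uv,z):
    n=cv2.undistortPoints(np.array(uv,float).reshape(-1,1,2),f["K"],f["distortion"])[:,0]
    T=f["world_from_camera"]; d=np.c_[n,np.ones(len(n))]@T[:3,:3].T; o=T[:3,3]
    return o+d*((z-o[2])/d[:,2])[:,None]
def cloud(f):
    h,w=f["depth"].shape; uv=np.mgrid[0:h,0:w][::-1].reshape(2,-1).T.astype(float)
    n=cv2.undistortPoints(uv.reshape(-1,1,2),f["K"],f["distortion"])[:,0]
    P=np.c_[n,np.ones(len(n))]*f["depth"].reshape(-1,1); T=f["world_from_camera"]
    return (P@T[:3,:3].T+T[:3,3]).reshape(h,w,3)
def comps(f,zmin=.007,roi=(.35,.75,-.45,.45)):
    C=cloud(f); x,y,z=C[...,0],C[...,1],C[...,2]
    m=((z>zmin)&(z<.12)&(x>roi[0])&(x<roi[1])&(y>roi[2])&(y<roi[3])&(f["depth"]>0)).astype(np.uint8)
    n,l,s,c=cv2.connectedComponentsWithStats(m)
    return C,[(s[i],c[i],l==i) for i in range(1,n) if s[i,4]>60]
E
python3 - <<'E'
from h import *
for n in("top","scene"):
    f=dict(np.load(n+"0.npz")); C,cs=comps(f)
    tb=C[150:190,250:400,2] if n=="top" else C[195:225,230:280,2]
    print(n,"table z med/std",np.median(tb),tb.std())
    for s,c,m in cs:
        P=C[m]; zt=np.percentile(P[:,2],97)
        t=P[P[:,2]>zt-.012]
        u,v,w,h=s[:4]
        R=cv2.minAreaRect((P[:,:2]*1000).astype(np.float32))
        print(np.round(c),s[:5],"ztop %.4f"%zt,"mean",P[:,:2].mean(0).round(4),"bbc",((P.min(0)+P.max(0))/2)[:2].round(4),"topm",t[:,:2].mean(0).round(4),"rect",np.round(R[0],1),np.round(R[1],1),round(R[2],1))
E
```

```text
top table z med/std 0.0005452579278771852 0.06121792329853413
[207. 137.] [181 110  59  60 507] ztop 0.0166 mean [0.6062 0.2384] bbc [0.6007 0.2326] topm [0.6062 0.2384] rect [600.7 232.6] [123.7 127.4] 89.5
[430. 138.] [387 116  85  46 552] ztop 0.0178 mean [ 0.601  -0.2349] bbc [ 0.6002 -0.2335] topm [ 0.601  -0.2349] rect [ 600.4 -233.1] [ 76.9 170.9] 7.7
[319. 139.] [282 119  75  42 591] ztop 0.0169 mean [6.001e-01 6.000e-04] bbc [0.5993 0.0006] topm [6.001e-01 6.000e-04] rect [599.3   0.9] [156.2  81.4] 86.3
[283. 217.] [274 184  20  65 803] ztop 0.0252 mean [0.434  0.0775] bbc [0.4374 0.0764] topm [0.4259 0.0763] rect [437.9  78.3] [134.9  28.2] 7.7
[166. 204.] [153 193  26  23 476] ztop 0.0500 mean [0.4617 0.3154] bbc [0.4626 0.3194] topm [0.462  0.3178] rect [461.9 318.9] [45.9 47.4] 55.6
[225. 211.] [217 205  17  15 195] ztop 0.0605 mean [0.4461 0.1939] bbc [0.4463 0.1969] topm [0.4467 0.1968] rect [446.1 195.6] [25.9 30.6] 75.3
[418. 212.] [410 205  17  15 196] ztop 0.0603 mean [ 0.4432 -0.2014] bbc [ 0.4439 -0.2031] topm [ 0.444  -0.2043] rect [ 443.7 -202.7] [30.2 24.9] 4
[... 1293 characters left out ...]
 0.0593 mean [0.4552 0.194 ] bbc [0.4521 0.1948] topm [0.4525 0.1946] rect [452.6 194.6] [29.4 25.2] 86.2
[463. 211.] [451 199  24  25 439] ztop 0.0487 mean [0.4749 0.3139] bbc [0.4671 0.3173] topm [0.4707 0.315 ] rect [467.9 317.4] [41.4 43.7] 22.0
[192. 245.] [147 230  94  30 921] ztop 0.0171 mean [ 0.6056 -0.2394] bbc [ 0.6008 -0.2339] topm [ 0.6056 -0.2394] rect [ 601.9 -235. ] [ 80.5 172.3] 7.4
[310. 251.] [268 233  85  37 853] ztop 0.0159 mean [ 0.6039 -0.0034] bbc [ 0.6004 -0.0017] topm [ 0.6039 -0.0034] rect [600.5  -1.9] [156.5  83.1] 86.3
[432. 256.] [398 235  67  47 627] ztop 0.0162 mean [0.5987 0.2331] bbc [0.601  0.2302] topm [0.5987 0.2331] rect [601.2 230.5] [124.8 127.2] 47.5
```

Targets, averaging the two views: heads (0.465, 0.318) and (0.390, -0.307), nozzles (0.449, 0.1955) and (0.447, -0.2045). The scrubber is at (0.439, 0.0765) with yaw +8°. First I turn the tool so that its y axis lies along world x.

Emit:
arm_command(
  rows=[
    {"fingers": 1, "az": 7},
    {"fingers": 1, "az": 7},
    {"fingers": 1, "az": 7},
    {"fingers": 1, "az": 7},
    {"fingers": 1, "az": 7},
    {"fingers": 1, "az": 7},
    {"fingers": 1, "az": 7},
    {"fingers": 1, "az": 7},
    {"fingers": 1, "az": 7},
    {"fingers": 1, "az": 7},
  ],
  grip_force=40,
)

```text
validation failed for argument at $.ro...
```

Emit:
arm_command(
  rows=[
    {"fingers": 1, "az": 3.7},
    {"fingers": 1, "x": -0.03, "y": 0.025},
    {"fingers": 1, "x": -0.03, "y": 0.025},
    {"fingers": 1, "x": -0.03, "y": 0.025},
    {"fingers": 1, "x": -0.03, "y": 0.025},
    {"fingers": 1, "x": -0.03, "y": 0.025},
    {"fingers": 1, "x": -0.03, "y": 0.025},
    {"fingers": 1, "x": -0.03, "y": 0.025},
    {"fingers": 1, "x": -0.03, "y": 0.025},
    {"fingers": 1, "x": -0.03, "y": 0.025},
  ],
)

```text
validation failed for argument at $.ro...
```

Emit:
arm_command(
  rows=[
    {"fingers": 1, "x": 0, "y": 0, "z": 0, "ax": 0, "ay": 0, "az": 7},
    {"fingers": 1, "x": 0, "y": 0, "z": 0, "ax": 0, "ay": 0, "az": 7},
    {"fingers": 1, "x": 0, "y": 0, "z": 0, "ax": 0, "ay": 0, "az": 7},
    {"fingers": 1, "x": 0, "y": 0, "z": 0, "ax": 0, "ay": 0, "az": 7},
    {"fingers": 1, "x": 0, "y": 0, "z": 0, "ax": 0, "ay": 0, "az": 7},
    {"fingers": 1, "x": 0, "y": 0, "z": 0, "ax": 0, "ay": 0, "az": 7},
    {"fingers": 1, "x": 0, "y": 0, "z": 0, "ax": 0, "ay": 0, "az": 7},
    {"fingers": 1, "x": 0, "y": 0, "z": 0, "ax": 0, "ay": 0, "az": 7},
    {"fingers": 1, "x": 0, "y": 0, "z": 0, "ax": 0, "ay": 0, "az": 7},
    {"fingers": 1, "x": 0, "y": 0, "z": 0, "ax": 0, "ay": 0, "az": 7},
  ],
  grip_force=40,
)

```text
clock: 0.93
tcp_pos: [0.1895, 0.6475, 0.2497]
orientation: [2.155, 2.285, -0.001]
contact_force: [-0.1, -0.0, -0.1]
grip_width: 0.0853
gripper_force: 0.0
```

Emit:
arm_command(
  rows=[
    {"fingers": 1, "x": 0, "y": 0, "z": 0, "ax": 0, "ay": 0, "az": 3.4},
    {"fingers": 1, "x": -0.03, "y": 0.025, "z": 0, "ax": 0, "ay": 0, "az": 0},
    {"fingers": 1, "x": -0.03, "y": 0.025, "z": 0, "ax": 0, "ay": 0, "az": 0},
    {"fingers": 1, "x": -0.03, "y": 0.025, "z": 0, "ax": 0, "ay": 0, "az": 0},
    {"fingers": 1, "x": -0.03, "y": 0.025, "z": 0, "ax": 0, "ay": 0, "az": 0},
    {"fingers": 1, "x": -0.03, "y": 0.025, "z": 0, "ax": 0, "ay": 0, "az": 0},
    {"fingers": 1, "x": -0.03, "y": 0.025, "z": 0, "ax": 0, "ay": 0, "az": 0},
    {"fingers": 1, "x": -0.03, "y": 0.025, "z": 0, "ax": 0, "ay": 0, "az": 0},
    {"fingers": 1, "x": -0.03, "y": 0.025, "z": 0, "ax": 0, "ay": 0, "az": 0},
    {"fingers": 1, "x": -0.03, "y": 0.025, "z": 0, "ax": 0, "ay": 0, "az": 0},
  ],
)

```text
clock: 1.77
tcp_pos: [0.4167, 0.3772, 0.2501]
orientation: [-2.216, -2.227, 0.001]
contact_force: [0.6, 0.9, 0.4]
grip_width: 0.0856
gripper_force: 0.0
```

Emit:
arm_command(
  rows=[
    {"fingers": 1, "x": -0.03, "y": 0.024, "z": 0, "ax": 0, "ay": 0, "az": 0},
    {"fingers": 1, "x": -0.029, "y": 0.024, "z": 0, "ax": 0, "ay": 0, "az": 0},
    {"fingers": 1, "x": 0, "y": 0, "z": 0.035, "ax": 0, "ay": 0, "az": 0},
    {"fingers": 1, "x": 0, "y": 0, "z": 0.035, "ax": 0, "ay": 0, "az": 0},
    {"fingers": 1, "x": 0, "y": 0, "z": 0.035, "ax": 0, "ay": 0, "az": 0},
    {"fingers": 1, "x": 0, "y": 0, "z": 0.03, "ax": 0, "ay": 0, "az": 0},
    {"fingers": 1, "x": 0, "y": 0, "z": 0, "ax": 0, "ay": 0, "az": 0},
    {"fingers": 1, "x": 0, "y": 0, "z": 0, "ax": 0, "ay": 0, "az": 0},
  ],
)

```text
clock: 2.43
tcp_pos: [0.4634, 0.3194, 0.1143]
orientation: [2.216, 2.227, -0.006]
contact_force: [0.2, 0.4, 0.9]
grip_width: 0.0855
gripper_force: 0.0
```

```bash
python3 - <<'E'
from bench import r
import cv2,numpy as np
f=r.grab_frame("scene"); cv2.imwrite("pics/s1.png",cv2.resize(f["frame"][100:260,340:560,::-1],None,fx=3,fy=3))
print(r.get_obs()["tcp_pos"])
E
```

```text
[0.46465528 0.32019372 0.11600237]
```

View pics/s1.png

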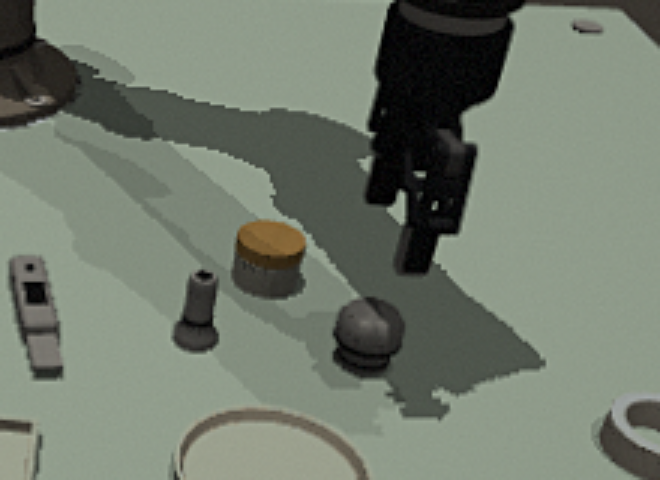

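The picture shows the open jaws above and behind the head (crop pixel 370,330), clear of the jar (270,255).

Emit:
arm_command(
  rows=[
    {"fingers": 1, "x": -0.001, "y": 0, "z": 0.03, "ax": 0, "ay": 0, "az": 0},
    {"fingers": 1, "x": -0.001, "y": 0, "z": 0.03, "ax": 0, "ay": 0, "az": 0},
    {"fingers": 1, "x": 0, "y": 0, "z": 0.019, "ax": 0, "ay": 0, "az": 0},
    {"fingers": 1, "x": 0, "y": 0, "z": 0, "ax": 0, "ay": 0, "az": 0},
    {"fingers": -1, "x": 0, "y": 0, "z": 0, "ax": 0, "ay": 0, "az": 0},
    {"fingers": -1, "x": 0, "y": 0, "z": 0, "ax": 0, "ay": 0, "az": 0},
    {"fingers": -1, "x": 0, "y": 0, "z": 0, "ax": 0, "ay": 0, "az": 0},
    {"fingers": -1, "x": 0, "y": 0, "z": 0, "ax": 0, "ay": 0, "az": 0},
    {"fingers": -1, "x": 0, "y": 0, "z": 0, "ax": 0, "ay": 0, "az": 0},
    {"fingers": -1, "x": 0, "y": 0, "z": 0, "ax": 0, "ay": 0, "az": 0},
  ],
)

```text
clock: 3.32
tcp_pos: [0.4654, 0.3193, 0.0388]
orientation: [-2.216, -2.226, -0.006]
contact_force: [-2.0, -1.0, 10.8]
grip_width: 0.0465
gripper_force: 39.7
```

Gripped, but 46.5 mm and a 10.8 N lift suggest the pads sit on the edge of the dome. I regrip 6 mm lower.

Emit:
arm_command(
  rows=[
    {"fingers": 0.7, "x": 0, "y": 0, "z": 0, "ax": 0, "ay": 0, "az": 0},
    {"fingers": 0.7, "x": -0.001, "y": 0, "z": 0, "ax": 0, "ay": 0, "az": 0},
    {"fingers": 0.7, "x": 0, "y": 0, "z": 0.006, "ax": 0, "ay": 0, "az": 0},
    {"fingers": 0.7, "x": 0, "y": 0, "z": 0, "ax": 0, "ay": 0, "az": 0},
    {"fingers": -1, "x": 0, "y": 0, "z": 0, "ax": 0, "ay": 0, "az": 0},
    {"fingers": -1, "x": 0, "y": 0, "z": 0, "ax": 0, "ay": 0, "az": 0},
    {"fingers": -1, "x": 0, "y": 0, "z": 0, "ax": 0, "ay": 0, "az": 0},
    {"fingers": -1, "x": 0, "y": 0, "z": 0, "ax": 0, "ay": 0, "az": 0},
    {"fingers": -1, "x": 0, "y": 0, "z": 0, "ax": 0, "ay": 0, "az": 0},
    {"fingers": -1, "x": 0, "y": 0, "z": 0, "ax": 0, "ay": 0, "az": 0},
  ],
)

```text
clock: 4.15
tcp_pos: [0.4643, 0.3171, 0.0305]
orientation: [-2.216, -2.227, -0.0]
contact_force: [-1.2, -1.5, 4.5]
grip_width: 0.0465
gripper_force: 41.2
```

Emit:
arm_command(
  rows=[
    {"fingers": -1, "x": 0, "y": 0, "z": -0.03, "ax": 0, "ay": 0, "az": 0},
    {"fingers": -1, "x": 0, "y": 0, "z": -0.03, "ax": 0, "ay": 0, "az": 0},
    {"fingers": -1, "x": 0, "y": 0, "z": -0.03, "ax": 0, "ay": 0, "az": 0},
    {"fingers": -1, "x": 0, "y": 0, "z": -0.03, "ax": 0, "ay": 0, "az": 0},
    {"fingers": -1, "x": -0.02, "y": 0.01, "z": 0, "ax": 0, "ay": 0, "az": 0},
    {"fingers": -1, "x": -0.03, "y": 0.015, "z": 0, "ax": 0, "ay": 0, "az": 0},
    {"fingers": -1, "x": -0.03, "y": 0.015, "z": 0, "ax": 0, "ay": 0, "az": 0},
    {"fingers": -1, "x": -0.03, "y": 0.015, "z": 0, "ax": 0, "ay": 0, "az": 0},
    {"fingers": -1, "x": -0.03, "y": 0.015, "z": 0, "ax": 0, "ay": 0, "az": 0},
    {"fingers": -1, "x": -0.03, "y": 0.015, "z": 0, "ax": 0, "ay": 0, "az": 0},
  ],
)

```text
clock: 4.98
tcp_pos: [0.5503, 0.1461, 0.1499]
orientation: [-2.215, -2.227, 0.001]
contact_force: [0.2, 0.1, -1.7]
grip_width: 0.0469
gripper_force: 42.2
```

Emit:
arm_command(
  rows=[
    {"fingers": -1, "x": -0.03, "y": 0.015, "z": 0, "ax": 0, "ay": 0, "az": 0},
    {"fingers": -1, "x": -0.03, "y": 0.015, "z": 0, "ax": 0, "ay": 0, "az": 0},
    {"fingers": -1, "x": -0.03, "y": 0.015, "z": 0, "ax": 0, "ay": 0, "az": 0},
    {"fingers": -1, "x": -0.02, "y": 0.008, "z": 0, "ax": 0, "ay": 0, "az": 0},
    {"fingers": -1, "x": 0, "y": 0, "z": 0, "ax": 0, "ay": 0, "az": 0},
    {"fingers": -1, "x": 0, "y": 0, "z": 0, "ax": 0, "ay": 0, "az": 0},
  ],
)

```text
clock: 5.48
tcp_pos: [0.6036, 0.0359, 0.1498]
orientation: [2.22, 2.223, -0.002]
contact_force: [0.4, 1.7, -1.2]
grip_width: 0.0465
gripper_force: 42.2
```

Emit:
arm_command(
  rows=[
    {"fingers": -1, "x": 0.002, "y": -0.001, "z": 0.03, "ax": 0, "ay": 0, "az": 0},
    {"fingers": -1, "x": 0, "y": 0, "z": 0.03, "ax": 0, "ay": 0, "az": 0},
    {"fingers": -1, "x": 0, "y": 0, "z": 0.03, "ax": 0, "ay": 0, "az": 0},
    {"fingers": -1, "x": 0, "y": 0, "z": 0.015, "ax": 0, "ay": 0, "az": 0},
    {"fingers": -1, "x": 0, "y": 0, "z": 0.005, "ax": 0, "ay": 0, "az": 0},
    {"fingers": -1, "x": 0, "y": 0, "z": 0.003, "ax": 0, "ay": 0, "az": 0},
    {"fingers": -1, "x": 0, "y": 0, "z": 0, "ax": 0, "ay": 0, "az": 0},
    {"fingers": -1, "x": 0, "y": 0, "z": 0, "ax": 0, "ay": 0, "az": 0},
  ],
)

```text
clock: 6.15
tcp_pos: [0.6034, 0.0404, 0.0384]
orientation: [2.215, 2.227, 0.003]
contact_force: [0.4, 0.1, -1.3]
grip_width: 0.0467
gripper_force: 42.1
```

Emit:
arm_command(
  rows=[
    {"fingers": -1, "x": 0, "y": 0, "z": 0.003, "ax": 0, "ay": 0, "az": 0},
    {"fingers": -1, "x": 0, "y": 0, "z": 0.001, "ax": 0, "ay": 0, "az": 0},
    {"fingers": -1, "x": 0, "y": 0, "z": 0, "ax": 0, "ay": 0, "az": 0},
  ],
)

```text
clock: 6.4
tcp_pos: [0.6035, 0.0401, 0.0345]
orientation: [2.215, 2.226, 0.003]
contact_force: [-0.4, 0.9, 3.5]
grip_width: 0.0465
gripper_force: 42.6
```

Contact with the floor. Release, rise, then go to nozzle_L.

Emit:
arm_command(
  rows=[
    {"fingers": 1, "x": 0, "y": 0, "z": 0, "ax": 0, "ay": 0, "az": 0},
    {"fingers": 1, "x": 0, "y": 0, "z": 0, "ax": 0, "ay": 0, "az": 0},
    {"fingers": 1, "x": 0, "y": 0, "z": 0, "ax": 0, "ay": 0, "az": 0},
    {"fingers": 1, "x": 0, "y": 0, "z": 0, "ax": 0, "ay": 0, "az": 0},
    {"fingers": 1, "x": 0, "y": 0, "z": -0.02, "ax": 0, "ay": 0, "az": 0},
    {"fingers": 1, "x": 0, "y": 0, "z": -0.035, "ax": 0, "ay": 0, "az": 0},
    {"fingers": 1, "x": 0, "y": 0, "z": -0.035, "ax": 0, "ay": 0, "az": 0},
    {"fingers": 1, "x": 0, "y": 0, "z": -0.035, "ax": 0, "ay": 0, "az": 0},
  ],
)

```text
clock: 7.07
tcp_pos: [0.6021, 0.0396, 0.1593]
orientation: [-2.216, -2.226, 0.002]
contact_force: [0.1, 0.6, -0.3]
grip_width: 0.0851
gripper_force: 0.0
```

Emit:
arm_command(
  rows=[
    {"fingers": 1, "x": 0.025, "y": -0.025, "z": 0, "ax": 0, "ay": 0, "az": 0},
    {"fingers": 1, "x": 0.03, "y": -0.03, "z": 0, "ax": 0, "ay": 0, "az": 0},
    {"fingers": 1, "x": 0.03, "y": -0.03, "z": 0, "ax": 0, "ay": 0, "az": 0},
    {"fingers": 1, "x": 0.03, "y": -0.03, "z": 0, "ax": 0, "ay": 0, "az": 0},
    {"fingers": 1, "x": 0.03, "y": -0.03, "z": 0, "ax": 0, "ay": 0, "az": 0},
    {"fingers": 1, "x": 0.01, "y": -0.01, "z": 0, "ax": 0, "ay": 0, "az": 0},
    {"fingers": 1, "x": 0, "y": 0, "z": 0, "ax": 0, "ay": 0, "az": 0},
    {"fingers": 1, "x": 0, "y": 0, "z": 0, "ax": 0, "ay": 0, "az": 0},
  ],
)

```text
clock: 7.73
tcp_pos: [0.4488, 0.1925, 0.1585]
orientation: [2.214, 2.229, 0.001]
contact_force: [0.1, -0.4, 0.4]
grip_width: 0.0856
gripper_force: 0.0
```

Emit:
arm_command(
  rows=[
    {"fingers": 1, "x": 0.003, "y": 0, "z": 0.03, "ax": 0, "ay": 0, "az": 0},
    {"fingers": 1, "x": 0, "y": 0, "z": 0.035, "ax": 0, "ay": 0, "az": 0},
    {"fingers": 1, "x": 0, "y": 0, "z": 0.035, "ax": 0, "ay": 0, "az": 0},
    {"fingers": 1, "x": 0, "y": 0, "z": 0.018, "ax": 0, "ay": 0, "az": 0},
    {"fingers": 1, "x": 0, "y": 0, "z": 0, "ax": 0, "ay": 0, "az": 0},
  ],
)

```text
clock: 8.15
tcp_pos: [0.4481, 0.192, 0.037]
orientation: [-2.219, -2.224, 0.01]
contact_force: [-0.1, -0.5, 0.3]
grip_width: 0.0856
gripper_force: 0.0
```

Emit:
arm_command(
  rows=[
    {"fingers": -1, "x": 0, "y": 0, "z": 0, "ax": 0, "ay": 0, "az": 0},
    {"fingers": -1, "x": 0, "y": 0, "z": 0, "ax": 0, "ay": 0, "az": 0},
    {"fingers": -1, "x": 0, "y": 0, "z": 0, "ax": 0, "ay": 0, "az": 0},
    {"fingers": -1, "x": 0, "y": 0, "z": 0, "ax": 0, "ay": 0, "az": 0},
    {"fingers": -1, "x": 0, "y": 0, "z": 0, "ax": 0, "ay": 0, "az": 0},
    {"fingers": -1, "x": 0, "y": 0, "z": 0, "ax": 0, "ay": 0, "az": 0},
    {"fingers": -1, "x": 0, "y": 0, "z": 0, "ax": 0, "ay": 0, "az": 0},
    {"fingers": -1, "x": 0, "y": 0, "z": 0, "ax": 0, "ay": 0, "az": 0},
  ],
  grip_force=30,
)

```text
clock: 8.82
tcp_pos: [0.4497, 0.1954, 0.0414]
orientation: [2.216, 2.227, 0.003]
contact_force: [-1.0, -0.5, 6.5]
grip_width: 0.0209
gripper_force: 29.1
```

Emit:
arm_command(
  rows=[
    {"fingers": -1, "x": 0, "y": 0, "z": -0.02, "ax": 0, "ay": 0, "az": 0},
    {"fingers": -1, "x": 0, "y": 0, "z": -0.03, "ax": 0, "ay": 0, "az": 0},
    {"fingers": -1, "x": 0, "y": 0, "z": -0.03, "ax": 0, "ay": 0, "az": 0},
    {"fingers": -1, "x": 0.01, "y": 0.025, "z": 0, "ax": 0, "ay": 0, "az": 0},
    {"fingers": -1, "x": 0.01, "y": 0.025, "z": 0, "ax": 0, "ay": 0, "az": 0},
    {"fingers": -1, "x": 0.01, "y": 0.025, "z": 0, "ax": 0, "ay": 0, "az": 0},
    {"fingers": -1, "x": 0.01, "y": 0.025, "z": 0, "ax": 0, "ay": 0, "az": 0},
    {"fingers": -1, "x": 0.01, "y": 0.025, "z": 0, "ax": 0, "ay": 0, "az": 0},
    {"fingers": -1, "x": 0.011, "y": 0.026, "z": 0, "ax": 0, "ay": 0, "az": 0},
    {"fingers": -1, "x": 0, "y": 0, "z": 0, "ax": 0, "ay": 0, "az": 0},
  ],
)

```text
clock: 9.65
tcp_pos: [0.604, 0.2592, 0.121]
orientation: [2.213, 2.227, 0.007]
contact_force: [0.4, 0.1, 0.2]
grip_width: 0.0209
gripper_force: 29.7
```

Emit:
arm_command(
  rows=[
    {"fingers": -1, "x": 0, "y": 0, "z": 0.03, "ax": 0, "ay": 0, "az": 0},
    {"fingers": -1, "x": 0, "y": 0, "z": 0.025, "ax": 0, "ay": 0, "az": 0},
    {"fingers": -1, "x": 0, "y": 0, "z": 0.012, "ax": 0, "ay": 0, "az": 0},
    {"fingers": -1, "x": 0, "y": 0, "z": 0, "ax": 0, "ay": 0, "az": 0},
    {"fingers": -1, "x": 0, "y": 0, "z": 0, "ax": 0, "ay": 0, "az": 0},
  ],
)

```text
clock: 10.07
tcp_pos: [0.5994, 0.2565, 0.0534]
orientation: [-2.216, -2.227, 0.001]
contact_force: [-0.1, 0.2, -0.5]
grip_width: 0.021
gripper_force: 29.7
```

Target z is about 0.045; lower slowly to contact.

Emit:
arm_command(
  rows=[
    {"fingers": -1, "x": 0, "y": 0, "z": 0.004, "ax": 0, "ay": 0, "az": 0},
    {"fingers": -1, "x": 0, "y": 0, "z": 0.003, "ax": 0, "ay": 0, "az": 0},
    {"fingers": -1, "x": 0, "y": 0, "z": 0.001, "ax": 0, "ay": 0, "az": 0},
    {"fingers": -1, "x": 0, "y": 0, "z": 0, "ax": 0, "ay": 0, "az": 0},
    {"fingers": -1, "x": 0, "y": 0, "z": 0, "ax": 0, "ay": 0, "az": 0},
  ],
)

```text
clock: 10.48
tcp_pos: [0.5999, 0.2568, 0.0457]
orientation: [2.216, 2.227, 0.001]
contact_force: [-0.1, -0.3, -0.4]
grip_width: 0.0207
gripper_force: 29.7
```

Emit:
arm_command(
  rows=[
    {"fingers": -1, "x": 0, "y": 0, "z": 0.001, "ax": 0, "ay": 0, "az": 0},
    {"fingers": -1, "x": 0, "y": 0, "z": 0.001, "ax": 0, "ay": 0, "az": 0},
    {"fingers": -1, "x": 0, "y": 0, "z": 0, "ax": 0, "ay": 0, "az": 0},
  ],
)

```text
clock: 10.73
tcp_pos: [0.6001, 0.2568, 0.0454]
orientation: [-2.216, -2.226, -0.002]
contact_force: [-5.0, -1.3, 15.0]
grip_width: 0.0208
gripper_force: 31.2
```

Emit:
arm_command(
  rows=[
    {"fingers": 1, "x": 0, "y": 0, "z": -0.001, "ax": 0, "ay": 0, "az": 0},
    {"fingers": 1, "x": 0, "y": 0, "z": 0, "ax": 0, "ay": 0, "az": 0},
    {"fingers": 1, "x": 0, "y": 0, "z": 0, "ax": 0, "ay": 0, "az": 0},
    {"fingers": 1, "x": 0, "y": 0, "z": 0, "ax": 0, "ay": 0, "az": 0},
    {"fingers": 1, "x": 0, "y": 0, "z": -0.02, "ax": 0, "ay": 0, "az": 0},
    {"fingers": 1, "x": 0, "y": 0, "z": -0.035, "ax": 0, "ay": 0, "az": 0},
    {"fingers": 1, "x": 0, "y": 0, "z": -0.035, "ax": 0, "ay": 0, "az": 0},
    {"fingers": 1, "x": 0, "y": 0, "z": -0.025, "ax": 0, "ay": 0, "az": 0},
    {"fingers": 1, "x": -0.02, "y": -0.007, "z": 0, "ax": 0, "ay": 0, "az": 0},
    {"fingers": 1, "x": -0.03, "y": -0.01, "z": 0, "ax": 0, "ay": 0, "az": 0},
  ],
)

```text
clock: 11.57
tcp_pos: [0.5842, 0.2104, 0.1611]
orientation: [2.209, 2.233, 0.009]
contact_force: [0.3, -1.0, -0.5]
grip_width: 0.0854
gripper_force: 0.0
```

Emit:
arm_command(
  rows=[
    {"fingers": 1, "x": -0.036, "y": -0.012, "z": 0, "ax": 0, "ay": 0, "az": 0},
    {"fingers": 1, "x": -0.036, "y": -0.012, "z": 0, "ax": 0, "ay": 0, "az": 0},
    {"fingers": 1, "x": -0.036, "y": -0.012, "z": 0, "ax": 0, "ay": 0, "az": 0},
    {"fingers": 1, "x": -0.036, "y": -0.012, "z": 0, "ax": 0, "ay": 0, "az": 0},
    {"fingers": 1, "x": -0.036, "y": -0.012, "z": 0, "ax": 0, "ay": 0, "az": 0},
    {"fingers": 1, "x": -0.036, "y": -0.012, "z": 0, "ax": 0, "ay": 0, "az": 0},
    {"fingers": 1, "x": -0.036, "y": -0.012, "z": 0, "ax": 0, "ay": 0, "az": 0},
    {"fingers": 1, "x": -0.036, "y": -0.012, "z": 0, "ax": 0, "ay": 0, "az": 0},
    {"fingers": 1, "x": -0.036, "y": -0.012, "z": 0, "ax": 0, "ay": 0, "az": 0},
    {"fingers": 1, "x": -0.036, "y": -0.012, "z": 0, "ax": 0, "ay": 0, "az": 0},
  ],
)

```text
clock: 12.4
tcp_pos: [0.4639, -0.1555, 0.1594]
orientation: [2.216, 2.227, 0.0]
contact_force: [0.7, -0.4, -0.3]
grip_width: 0.0852
gripper_force: 0.0
```

Emit:
arm_command(
  rows=[
    {"fingers": 1, "x": -0.03, "y": -0.01, "z": 0, "ax": 0, "ay": 0, "az": 0},
    {"fingers": 1, "x": 0, "y": 0, "z": 0, "ax": 0, "ay": 0, "az": 0},
    {"fingers": 1, "x": 0, "y": 0, "z": 0, "ax": 0, "ay": 0, "az": 0},
  ],
)

```text
clock: 12.65
tcp_pos: [0.454, -0.186, 0.1593]
orientation: [2.221, 2.221, -0.0]
contact_force: [-0.5, 2.1, -0.1]
grip_width: 0.0854
gripper_force: 0.0
```

```bash
python3 - <<'E'
from bench import r
from h import *
f=r.grab_frame("scene"); cv2.imwrite("pics/s2.png",f["frame"][80:300,:,::-1])
C,cs=comps(f)
for s,c,m in cs:
    P=C[m]; print(c.round(),s[4],np.percentile(P[:,2],97).round(4),((P.min(0)+P.max(0))/2)[:2].round(4))
print(r.get_obs()["tcp_pos"])
E
```

```text
[192. 180.] 374 0.0499 [ 0.3917 -0.3076]
[429. 186.] 449 0.044 [0.3713 0.2598]
[289. 193.] 267 0.0648 [ 0.4346 -0.0666]
[228. 194.] 258 0.0601 [ 0.4504 -0.2065]
[351. 204.] 453 0.0242 [0.4414 0.0747]
[192. 245.] 939 0.0169 [ 0.6016 -0.2346]
[318. 250.] 1342 0.0523 [ 0.6018 -0.0017]
[437. 255.] 958 0.0622 [0.601  0.2302]
[ 0.45472024 -0.1843458   0.15923354]
```

View pics/s2.png

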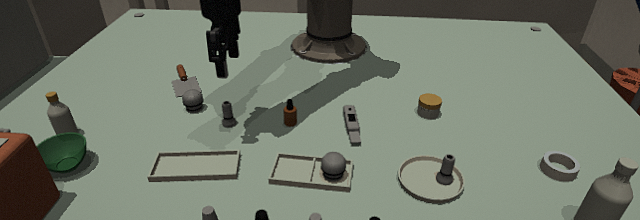

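The head stands in the right-hand bay in this view (333,165) and the nozzle stands in the dish (447,168). On to the second nozzle (228,113).

Emit:
arm_command(
  rows=[
    {"fingers": 1, "x": -0.02, "y": -0.007, "z": 0, "ax": 0, "ay": 0, "az": 0},
    {"fingers": 1, "x": 0, "y": 0, "z": 0.025, "ax": 0, "ay": 0, "az": 0},
    {"fingers": 1, "x": 0, "y": 0, "z": 0.035, "ax": 0, "ay": 0, "az": 0},
    {"fingers": 1, "x": 0, "y": 0, "z": 0.035, "ax": 0, "ay": 0, "az": 0},
    {"fingers": 1, "x": 0, "y": 0, "z": 0.023, "ax": 0, "ay": 0, "az": 0},
    {"fingers": 1, "x": 0, "y": 0, "z": 0, "ax": 0, "ay": 0, "az": 0},
    {"fingers": 1, "x": 0, "y": 0, "z": 0, "ax": 0, "ay": 0, "az": 0},
  ],
)

```text
clock: 13.28
tcp_pos: [0.4478, -0.2027, 0.0406]
orientation: [-2.212, -2.227, 0.002]
contact_force: [0.5, 0.2, 0.2]
grip_width: 0.0856
gripper_force: 0.0
```

Emit:
arm_command(
  rows=[
    {"fingers": -1, "x": 0, "y": 0, "z": 0, "ax": 0, "ay": 0, "az": 0},
    {"fingers": -1, "x": 0, "y": 0, "z": 0, "ax": 0, "ay": 0, "az": 0},
    {"fingers": -1, "x": 0, "y": 0, "z": 0, "ax": 0, "ay": 0, "az": 0},
    {"fingers": -1, "x": 0, "y": 0, "z": 0, "ax": 0, "ay": 0, "az": 0},
    {"fingers": -1, "x": 0, "y": 0, "z": 0, "ax": 0, "ay": 0, "az": 0},
    {"fingers": -1, "x": 0, "y": 0, "z": 0, "ax": 0, "ay": 0, "az": 0},
    {"fingers": -1, "x": 0, "y": 0, "z": 0, "ax": 0, "ay": 0, "az": 0},
    {"fingers": -1, "x": 0, "y": 0, "z": 0, "ax": 0, "ay": 0, "az": 0},
  ],
)

```text
clock: 13.95
tcp_pos: [0.4484, -0.2041, 0.0421]
orientation: [2.216, 2.226, 0.002]
contact_force: [-1.0, 1.2, 8.5]
grip_width: 0.0213
gripper_force: 29.1
```

Emit:
arm_command(
  rows=[
    {"fingers": -1, "x": 0, "y": 0, "z": -0.02, "ax": 0, "ay": 0, "az": 0},
    {"fingers": -1, "x": 0, "y": 0, "z": -0.03, "ax": 0, "ay": 0, "az": 0},
    {"fingers": -1, "x": 0, "y": 0, "z": -0.04, "ax": 0, "ay": 0, "az": 0},
    {"fingers": -1, "x": 0.02, "y": 0.01, "z": 0, "ax": 0, "ay": 0, "az": 0},
    {"fingers": -1, "x": 0.03, "y": 0.012, "z": 0, "ax": 0, "ay": 0, "az": 0},
    {"fingers": -1, "x": 0.03, "y": 0.012, "z": 0, "ax": 0, "ay": 0, "az": 0},
    {"fingers": -1, "x": 0.03, "y": 0.012, "z": 0, "ax": 0, "ay": 0, "az": 0},
    {"fingers": -1, "x": 0.03, "y": 0.012, "z": 0, "ax": 0, "ay": 0, "az": 0},
    {"fingers": -1, "x": 0.03, "y": 0.012, "z": 0, "ax": 0, "ay": 0, "az": 0},
    {"fingers": -1, "x": 0.03, "y": 0.012, "z": 0, "ax": 0, "ay": 0, "az": 0},
  ],
)

```text
clock: 14.78
tcp_pos: [0.5293, -0.0021, 0.1316]
orientation: [-2.216, -2.227, -0.001]
contact_force: [-0.0, 0.1, -0.8]
grip_width: 0.021
gripper_force: 29.7
```

Emit:
arm_command(
  rows=[
    {"fingers": -1, "x": 0.03, "y": 0.012, "z": 0, "ax": 0, "ay": 0, "az": 0},
    {"fingers": -1, "x": 0.03, "y": 0.012, "z": 0, "ax": 0, "ay": 0, "az": 0},
    {"fingers": -1, "x": 0.03, "y": 0.012, "z": 0, "ax": 0, "ay": 0, "az": 0},
    {"fingers": -1, "x": 0.03, "y": 0.01, "z": 0, "ax": 0, "ay": 0, "az": 0},
    {"fingers": -1, "x": 0.03, "y": 0.01, "z": 0, "ax": 0, "ay": 0, "az": 0},
    {"fingers": -1, "x": 0.03, "y": 0.01, "z": 0, "ax": 0, "ay": 0, "az": 0},
    {"fingers": -1, "x": 0.025, "y": 0.005, "z": 0, "ax": 0, "ay": 0, "az": 0},
    {"fingers": -1, "x": 0, "y": 0, "z": 0, "ax": 0, "ay": 0, "az": 0},
    {"fingers": -1, "x": 0, "y": 0, "z": 0, "ax": 0, "ay": 0, "az": 0},
  ],
)

```text
clock: 15.53
tcp_pos: [0.5987, 0.2039, 0.131]
orientation: [-2.212, -2.231, -0.0]
contact_force: [-0.5, -1.5, 0.0]
grip_width: 0.0209
gripper_force: 29.7
```

Now down to about 0.048, then the last few millimetres.

Emit:
arm_command(
  rows=[
    {"fingers": -1, "x": 0.002, "y": 0.001, "z": 0.03, "ax": 0, "ay": 0, "az": 0},
    {"fingers": -1, "x": 0, "y": 0, "z": 0.03, "ax": 0, "ay": 0, "az": 0},
    {"fingers": -1, "x": 0, "y": 0, "z": 0.015, "ax": 0, "ay": 0, "az": 0},
    {"fingers": -1, "x": 0, "y": 0, "z": 0.004, "ax": 0, "ay": 0, "az": 0},
    {"fingers": -1, "x": 0, "y": 0, "z": 0.003, "ax": 0, "ay": 0, "az": 0},
    {"fingers": -1, "x": 0, "y": 0, "z": 0.002, "ax": 0, "ay": 0, "az": 0},
    {"fingers": -1, "x": 0, "y": 0, "z": 0, "ax": 0, "ay": 0, "az": 0},
    {"fingers": -1, "x": 0, "y": 0, "z": 0, "ax": 0, "ay": 0, "az": 0},
  ],
)

```text
clock: 16.2
tcp_pos: [0.6008, 0.2036, 0.0485]
orientation: [2.216, 2.226, 0.003]
contact_force: [1.0, 0.4, 0.1]
grip_width: 0.0206
gripper_force: 29.7
```

Emit:
arm_command(
  rows=[
    {"fingers": -1, "x": 0, "y": 0, "z": 0.002, "ax": 0, "ay": 0, "az": 0},
    {"fingers": -1, "x": 0, "y": 0, "z": 0.001, "ax": 0, "ay": 0, "az": 0},
    {"fingers": -1, "x": 0, "y": 0, "z": 0, "ax": 0, "ay": 0, "az": 0},
    {"fingers": -1, "x": 0, "y": 0, "z": 0, "ax": 0, "ay": 0, "az": 0},
  ],
)

```text
clock: 16.53
tcp_pos: [0.6009, 0.2039, 0.0461]
orientation: [2.216, 2.227, 0.003]
contact_force: [-3.3, -0.6, 10.6]
grip_width: 0.0212
gripper_force: 30.6
```

Emit:
arm_command(
  rows=[
    {"fingers": 1, "x": 0, "y": 0, "z": -0.001, "ax": 0, "ay": 0, "az": 0},
    {"fingers": 1, "x": 0, "y": 0, "z": 0, "ax": 0, "ay": 0, "az": 0},
    {"fingers": 1, "x": 0, "y": 0, "z": 0, "ax": 0, "ay": 0, "az": 0},
    {"fingers": 1, "x": 0, "y": 0, "z": 0, "ax": 0, "ay": 0, "az": 0},
    {"fingers": 1, "x": 0, "y": 0, "z": -0.02, "ax": 0, "ay": 0, "az": 0},
    {"fingers": 1, "x": 0, "y": 0, "z": -0.035, "ax": 0, "ay": 0, "az": 0},
    {"fingers": 1, "x": 0, "y": 0, "z": -0.035, "ax": 0, "ay": 0, "az": 0},
    {"fingers": 1, "x": -0.02, "y": -0.027, "z": 0, "ax": 0, "ay": 0, "az": 0},
    {"fingers": 1, "x": -0.02, "y": -0.027, "z": 0, "ax": 0, "ay": 0, "az": 0},
    {"fingers": 1, "x": -0.02, "y": -0.027, "z": 0, "ax": 0, "ay": 0, "az": 0},
  ],
)

```text
clock: 17.37
tcp_pos: [0.5186, 0.1429, 0.1357]
orientation: [2.215, 2.227, 0.002]
contact_force: [-0.3, -1.3, 0.6]
grip_width: 0.0856
gripper_force: 0.0
```

Emit:
arm_command(
  rows=[
    {"fingers": 1, "x": -0.02, "y": -0.027, "z": 0, "ax": 0, "ay": 0, "az": 0},
    {"fingers": 1, "x": -0.02, "y": -0.027, "z": 0, "ax": 0, "ay": 0, "az": 0},
    {"fingers": 1, "x": -0.02, "y": -0.027, "z": 0, "ax": 0, "ay": 0, "az": 0},
    {"fingers": 1, "x": 0, "y": 0, "z": 0, "ax": 0, "ay": 0, "az": 6.8},
    {"fingers": 1, "x": 0, "y": 0, "z": 0, "ax": 0, "ay": 0, "az": 6.8},
    {"fingers": 1, "x": 0, "y": 0, "z": 0, "ax": 0, "ay": 0, "az": 6.8},
    {"fingers": 1, "x": 0, "y": 0, "z": 0, "ax": 0, "ay": 0, "az": 6.8},
    {"fingers": 1, "x": 0, "y": 0, "z": 0, "ax": 0, "ay": 0, "az": 6.8},
    {"fingers": 1, "x": 0, "y": 0, "z": 0, "ax": 0, "ay": 0, "az": 6.8},
    {"fingers": 1, "x": 0, "y": 0, "z": 0, "ax": 0, "ay": 0, "az": 6.8},
  ],
)

```text
clock: 18.2
tcp_pos: [0.4386, 0.0829, 0.1353]
orientation: [-2.929, -1.135, -0.0]
contact_force: [0.2, -0.6, 0.5]
grip_width: 0.0857
gripper_force: 0.0
```

Emit:
arm_command(
  rows=[
    {"fingers": 1, "x": 0, "y": 0, "z": 0, "ax": 0, "ay": 0, "az": 6.8},
    {"fingers": 1, "x": 0, "y": 0, "z": 0, "ax": 0, "ay": 0, "az": 6.8},
    {"fingers": 1, "x": 0, "y": 0, "z": 0, "ax": 0, "ay": 0, "az": 6.8},
    {"fingers": 1, "x": 0, "y": 0, "z": 0, "ax": 0, "ay": 0, "az": 6.8},
    {"fingers": 1, "x": 0, "y": 0, "z": 0, "ax": 0, "ay": 0, "az": 6.8},
    {"fingers": 1, "x": 0, "y": 0, "z": 0, "ax": 0, "ay": 0, "az": 0},
    {"fingers": 1, "x": 0, "y": 0, "z": 0, "ax": 0, "ay": 0, "az": 0},
  ],
)

```text
clock: 18.78
tcp_pos: [0.4385, 0.083, 0.1352]
orientation: [3.132, 0.244, -0.0]
contact_force: [-0.1, 0.7, -0.7]
grip_width: 0.0851
gripper_force: 0.0
```

```bash
cat > st.py <<'E'
from bench import r
import numpy as np,sys
from scipy.spatial.transform import Rotation as R
o=r.get_obs(); M=R.from_rotvec(o["orientation"]).as_matrix()
print("tcp",o["tcp_pos"].round(4),"heading y",np.degrees(np.arctan2(M[1,1],M[0,1])).round(2),"tilt",M[:2,2].round(4),"j",o["joints"].round(2))
if len(sys.argv)>1:
    t=np.array(list(map(float,sys.argv[1:4]))); print("tool shift",(M.T@(t-o["tcp_pos"])).round(4))
E
python3 st.py 0.4345 0.0759 0.13
```

```text
tcp [0.4385 0.083  0.1352] heading y -81.1 tilt [-0.     -0.0005] j [-1.05  0.38  0.89  2.23 -0.45  0.72 -1.27]
tool shift [-0.0051  0.0063  0.0052]
```

Emit:
arm_command(
  rows=[
    {"fingers": 1, "x": -0.005, "y": 0.006, "z": 0, "ax": 0, "ay": 0, "az": -0.9},
    {"fingers": 1, "x": 0, "y": 0, "z": 0.03, "ax": 0, "ay": 0, "az": 0},
    {"fingers": 1, "x": 0, "y": 0, "z": 0.03, "ax": 0, "ay": 0, "az": 0},
    {"fingers": 1, "x": 0, "y": 0, "z": 0.03, "ax": 0, "ay": 0, "az": 0},
    {"fingers": 1, "x": 0, "y": 0, "z": 0.012, "ax": 0, "ay": 0, "az": 0},
    {"fingers": 1, "x": 0, "y": 0, "z": 0, "ax": 0, "ay": 0, "az": 0},
    {"fingers": 1, "x": 0, "y": 0, "z": 0, "ax": 0, "ay": 0, "az": 0},
  ],
)

```text
clock: 19.37
tcp_pos: [0.4341, 0.0754, 0.0333]
orientation: [3.13, 0.264, -0.002]
contact_force: [-0.9, 0.4, 0.6]
grip_width: 0.0852
gripper_force: 0.0
```

```bash
python3 st.py 0.4345 0.0759 0.03
```

```text
tcp [0.4341 0.0754 0.0333] heading y -80.37 tilt [-0.0012 -0.0003] j [-0.81  0.55  0.62  2.28 -0.7   0.49 -1.03]
tool shift [ 0.0005 -0.0005  0.0033]
```

Emit:
arm_command(
  rows=[
    {"fingers": 1, "x": 0, "y": 0, "z": 0.004, "ax": 0, "ay": 0, "az": 1.6},
    {"fingers": 1, "x": 0, "y": 0, "z": 0, "ax": 0, "ay": 0, "az": 0},
    {"fingers": -1, "x": 0, "y": 0, "z": 0, "ax": 0, "ay": 0, "az": 0},
    {"fingers": -1, "x": 0, "y": 0, "z": 0, "ax": 0, "ay": 0, "az": 0},
    {"fingers": -1, "x": 0, "y": 0, "z": 0, "ax": 0, "ay": 0, "az": 0},
    {"fingers": -1, "x": 0, "y": 0, "z": 0, "ax": 0, "ay": 0, "az": 0},
    {"fingers": -1, "x": 0, "y": 0, "z": 0, "ax": 0, "ay": 0, "az": 0},
    {"fingers": -1, "x": 0, "y": 0, "z": 0, "ax": 0, "ay": 0, "az": 0},
    {"fingers": -1, "x": 0, "y": 0, "z": 0, "ax": 0, "ay": 0, "az": 0},
    {"fingers": -1, "x": 0, "y": 0, "z": 0, "ax": 0, "ay": 0, "az": 0},
  ],
  grip_force=50,
)

```text
clock: 20.2
tcp_pos: [0.4347, 0.0764, 0.0297]
orientation: [-3.133, -0.218, -0.0]
contact_force: [-0.8, 0.2, 8.4]
grip_width: 0.0266
gripper_force: 49.1
```

```bash
python3 st.py 0.4345 0.0759 0.03
```

```text
tcp [0.4347 0.0764 0.0297] heading y -82.02 tilt [0.0002 0.0009] j [-0.81  0.56  0.62  2.29 -0.72  0.49 -1.04]
tool shift [-0.0002  0.0005 -0.0003]
```

Emit:
arm_command(
  rows=[
    {"fingers": -1, "x": 0, "y": 0, "z": -0.02, "ax": 0, "ay": 0, "az": 0},
    {"fingers": -1, "x": 0, "y": 0, "z": -0.03, "ax": 0, "ay": 0, "az": 0},
    {"fingers": -1, "x": 0, "y": 0, "z": -0.03, "ax": 0, "ay": 0, "az": 0},
    {"fingers": -1, "x": 0, "y": 0, "z": -0.03, "ax": 0, "ay": 0, "az": 0},
    {"fingers": -1, "x": 0.03, "y": 0, "z": 0, "ax": 0, "ay": 0, "az": 0},
    {"fingers": -1, "x": 0.03, "y": 0, "z": 0, "ax": 0, "ay": 0, "az": 0},
    {"fingers": -1, "x": 0.03, "y": 0.01, "z": 0, "ax": 0, "ay": 0, "az": 0},
    {"fingers": -1, "x": 0.03, "y": 0.025, "z": 0, "ax": 0, "ay": 0, "az": 0},
    {"fingers": -1, "x": 0, "y": 0.03, "z": 0, "ax": 0, "ay": 0, "az": 0},
    {"fingers": -1, "x": 0, "y": 0.03, "z": 0, "ax": 0, "ay": 0, "az": 0},
  ],
)

```text
clock: 21.03
tcp_pos: [0.5681, -0.0016, 0.1389]
orientation: [3.133, 0.223, 0.001]
contact_force: [0.3, -0.7, -2.1]
grip_width: 0.0268
gripper_force: 50.6
```

Emit:
arm_command(
  rows=[
    {"fingers": -1, "x": 0, "y": 0.03, "z": 0, "ax": 0, "ay": 0, "az": 0},
    {"fingers": -1, "x": 0, "y": 0.03, "z": 0, "ax": 0, "ay": 0, "az": 0},
    {"fingers": -1, "x": 0, "y": 0.03, "z": 0, "ax": 0, "ay": 0, "az": 0},
    {"fingers": -1, "x": 0, "y": 0.03, "z": 0, "ax": 0, "ay": 0, "az": 0},
    {"fingers": -1, "x": 0, "y": 0.03, "z": 0, "ax": 0, "ay": 0, "az": 0},
    {"fingers": -1, "x": 0, "y": 0.03, "z": 0, "ax": 0, "ay": 0, "az": 0},
    {"fingers": -1, "x": 0, "y": 0.03, "z": 0, "ax": 0, "ay": 0, "az": 0},
    {"fingers": -1, "x": 0, "y": 0.03, "z": 0, "ax": 0, "ay": 0, "az": 0},
    {"fingers": -1, "x": 0, "y": 0, "z": 0, "ax": 0, "ay": 0, "az": -6.9},
    {"fingers": -1, "x": 0, "y": 0, "z": 0, "ax": 0, "ay": 0, "az": -6.9},
  ],
)

```text
clock: 21.87
tcp_pos: [0.5988, -0.2418, 0.1389]
orientation: [3.083, 0.595, -0.002]
contact_force: [-0.4, 0.2, -2.0]
grip_width: 0.0265
gripper_force: 50.6
```

Emit:
arm_command(
  rows=[
    {"fingers": -1, "x": 0, "y": 0, "z": 0, "ax": 0, "ay": 0, "az": -6.9},
    {"fingers": -1, "x": 0, "y": 0, "z": 0, "ax": 0, "ay": 0, "az": -6.9},
    {"fingers": -1, "x": 0, "y": 0, "z": 0, "ax": 0, "ay": 0, "az": -6.9},
    {"fingers": -1, "x": 0, "y": 0, "z": 0, "ax": 0, "ay": 0, "az": -6.9},
    {"fingers": -1, "x": 0, "y": 0, "z": 0, "ax": 0, "ay": 0, "az": -6.9},
    {"fingers": -1, "x": 0, "y": 0, "z": 0, "ax": 0, "ay": 0, "az": -6.9},
    {"fingers": -1, "x": 0, "y": 0, "z": 0, "ax": 0, "ay": 0, "az": -6.9},
    {"fingers": -1, "x": 0, "y": 0, "z": 0, "ax": 0, "ay": 0, "az": -6.9},
    {"fingers": -1, "x": 0, "y": 0, "z": 0, "ax": 0, "ay": 0, "az": -6.9},
    {"fingers": -1, "x": 0, "y": 0, "z": 0, "ax": 0, "ay": 0, "az": -6.9},
  ],
)

```text
clock: 22.7
tcp_pos: [0.5993, -0.2387, 0.1388]
orientation: [-2.199, -2.242, 0.001]
contact_force: [-0.0, 0.8, -1.8]
grip_width: 0.0264
gripper_force: 50.6
```

Emit:
arm_command(
  rows=[
    {"fingers": -1, "x": 0, "y": 0, "z": 0, "ax": 0, "ay": 0, "az": -6.9},
    {"fingers": -1, "x": 0, "y": 0, "z": 0, "ax": 0, "ay": 0, "az": 0},
    {"fingers": -1, "x": 0, "y": 0, "z": 0, "ax": 0, "ay": 0, "az": 0},
  ],
)

```text
clock: 22.95
tcp_pos: [0.5994, -0.2389, 0.139]
orientation: [-2.071, -2.361, 0.0]
contact_force: [-0.0, 0.7, -0.9]
grip_width: 0.0262
gripper_force: 50.6
```

```bash
python3 st.py 0.6016 -0.2387 0.034; python3 - <<'E'
from bench import r
import cv2
f=r.grab_frame("scene"); cv2.imwrite("pics/s3.png",cv2.resize(f["frame"][80:300,60:380,::-1],None,fx=2,fy=2))
E
```

```text
tcp [ 0.5994 -0.2389  0.139 ] heading y 7.47 tilt [-0.0007  0.0006] j [ 0.03  0.57  0.36  1.74 -0.25  0.88  0.62]
tool shift [-0.0002  0.0022  0.105 ]
```

View pics/s3.png

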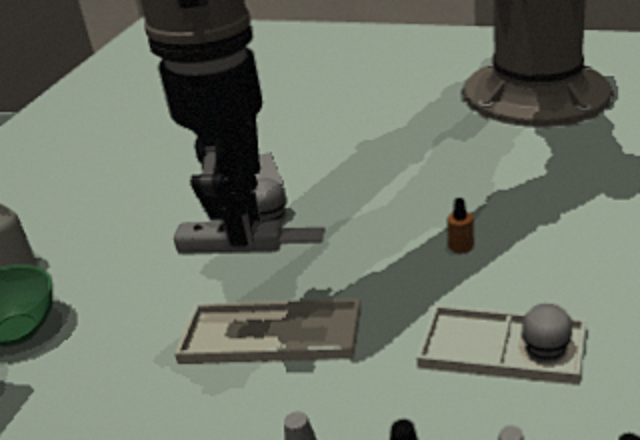

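The scrubber hangs level and lengthwise over the long tray (scrubber 175-322 × 240, tray 180-360 × 330). Lowering.

Emit:
arm_command(
  rows=[
    {"fingers": -1, "x": 0, "y": 0.002, "z": 0.025, "ax": 0, "ay": 0, "az": 0},
    {"fingers": -1, "x": 0, "y": 0, "z": 0.03, "ax": 0, "ay": 0, "az": 0},
    {"fingers": -1, "x": 0, "y": 0, "z": 0.025, "ax": 0, "ay": 0, "az": 0},
    {"fingers": -1, "x": 0, "y": 0, "z": 0.015, "ax": 0, "ay": 0, "az": 0},
    {"fingers": -1, "x": 0, "y": 0, "z": 0.004, "ax": 0, "ay": 0, "az": 0},
    {"fingers": -1, "x": 0, "y": 0, "z": 0.002, "ax": 0, "ay": 0, "az": 0},
    {"fingers": -1, "x": 0, "y": 0, "z": 0, "ax": 0, "ay": 0, "az": 0},
    {"fingers": -1, "x": 0, "y": 0, "z": 0, "ax": 0, "ay": 0, "az": 0},
  ],
)

```text
clock: 23.67
tcp_pos: [0.6029, -0.2392, 0.0397]
orientation: [2.067, 2.363, 0.001]
contact_force: [0.7, 0.1, -1.6]
grip_width: 0.0266
gripper_force: 50.5
```

Emit:
arm_command(
  rows=[
    {"fingers": -1, "x": 0, "y": 0, "z": 0.003, "ax": 0, "ay": 0, "az": 0},
    {"fingers": -1, "x": 0, "y": 0, "z": 0.002, "ax": 0, "ay": 0, "az": 0},
    {"fingers": -1, "x": 0, "y": 0, "z": 0.001, "ax": 0, "ay": 0, "az": 0},
    {"fingers": -1, "x": 0, "y": 0, "z": 0, "ax": 0, "ay": 0, "az": 0},
    {"fingers": -1, "x": 0, "y": 0, "z": 0, "ax": 0, "ay": 0, "az": 0},
  ],
)

```text
clock: 24.08
tcp_pos: [0.6025, -0.2388, 0.0338]
orientation: [2.067, 2.364, 0.002]
contact_force: [-2.2, -0.2, 7.1]
grip_width: 0.0269
gripper_force: 51.6
```

Emit:
arm_command(
  rows=[
    {"fingers": 0.5, "x": 0, "y": 0, "z": -0.001, "ax": 0, "ay": 0, "az": 0},
    {"fingers": 0.5, "x": 0, "y": 0, "z": 0, "ax": 0, "ay": 0, "az": 0},
    {"fingers": 0.5, "x": 0, "y": 0, "z": 0, "ax": 0, "ay": 0, "az": 0},
    {"fingers": 0.5, "x": 0, "y": 0, "z": 0, "ax": 0, "ay": 0, "az": 0},
    {"fingers": 0.6, "x": 0, "y": 0, "z": -0.02, "ax": 0, "ay": 0, "az": 0},
    {"fingers": 0.6, "x": 0, "y": 0, "z": -0.035, "ax": 0, "ay": 0, "az": 0},
    {"fingers": 0.6, "x": 0, "y": 0, "z": -0.035, "ax": 0, "ay": 0, "az": 0},
    {"fingers": 0.6, "x": 0, "y": 0, "z": -0.01, "ax": 0, "ay": 0, "az": 7.1},
    {"fingers": 0.6, "x": -0.01, "y": -0.025, "z": 0, "ax": 0, "ay": 0, "az": 0},
    {"fingers": 0.6, "x": -0.01, "y": -0.03, "z": 0, "ax": 0, "ay": 0, "az": 0},
  ],
)

```text
clock: 24.92
tcp_pos: [0.5494, -0.2582, 0.1344]
orientation: [2.204, 2.234, 0.003]
contact_force: [-0.5, -0.0, -1.2]
grip_width: 0.0686
gripper_force: 0.0
```

Emit:
arm_command(
  rows=[
    {"fingers": 0.6, "x": -0.01, "y": -0.03, "z": 0, "ax": 0, "ay": 0, "az": 0},
    {"fingers": 0.6, "x": -0.01, "y": -0.03, "z": 0, "ax": 0, "ay": 0, "az": 0},
    {"fingers": 0.6, "x": -0.01, "y": -0.03, "z": 0, "ax": 0, "ay": 0, "az": 0},
    {"fingers": 0.6, "x": -0.01, "y": -0.03, "z": 0, "ax": 0, "ay": 0, "az": 0},
    {"fingers": 0.6, "x": -0.008, "y": -0.03, "z": 0, "ax": 0, "ay": 0, "az": 0},
    {"fingers": 0.6, "x": 0, "y": -0.005, "z": 0, "ax": 0, "ay": 0, "az": 0},
    {"fingers": 0.6, "x": 0, "y": 0, "z": 0, "ax": 0, "ay": 0, "az": 0},
    {"fingers": 0.6, "x": 0, "y": 0, "z": 0, "ax": 0, "ay": 0, "az": 0},
  ],
)

```text
clock: 25.58
tcp_pos: [0.3933, -0.3087, 0.1335]
orientation: [2.21, 2.232, 0.001]
contact_force: [-0.2, 0.2, 0.2]
grip_width: 0.0685
gripper_force: 0.0
```

```bash
python3 st.py 0.390 -0.307 0.031; python3 -c "
from bench import r;print(r.get_obs()['grip_width'])"
```

```text
tcp [ 0.3933 -0.3087  0.1335] heading y 0.57 tilt [ 0.001  -0.0001] j [ 0.19  0.37  0.43  2.1  -0.23  0.72  0.78]
tool shift [ 0.0017 -0.0034  0.1025]
0.06849439741079871
```

Emit:
arm_command(
  rows=[
    {"fingers": 0.6, "x": 0.002, "y": -0.003, "z": 0, "ax": 0, "ay": 0, "az": 0},
    {"fingers": 0.6, "x": 0, "y": 0, "z": 0.03, "ax": 0, "ay": 0, "az": 0},
    {"fingers": 0.6, "x": 0, "y": 0, "z": 0.03, "ax": 0, "ay": 0, "az": 0},
    {"fingers": 0.6, "x": 0, "y": 0, "z": 0.03, "ax": 0, "ay": 0, "az": 0},
    {"fingers": 0.6, "x": 0, "y": 0, "z": 0.012, "ax": 0, "ay": 0, "az": 0},
    {"fingers": 0.6, "x": 0, "y": 0, "z": 0, "ax": 0, "ay": 0, "az": 0},
    {"fingers": 0.6, "x": 0, "y": 0, "z": 0, "ax": 0, "ay": 0, "az": 0},
  ],
)

```text
clock: 26.17
tcp_pos: [0.3902, -0.3062, 0.0308]
orientation: [-2.208, -2.233, 0.0]
contact_force: [-0.1, -0.1, 0.2]
grip_width: 0.0685
gripper_force: 0.0
```

Emit:
arm_command(
  rows=[
    {"fingers": -1, "x": 0, "y": 0, "z": 0, "ax": 0, "ay": 0, "az": 0},
    {"fingers": -1, "x": 0, "y": 0, "z": 0, "ax": 0, "ay": 0, "az": 0},
    {"fingers": -1, "x": 0, "y": 0, "z": 0, "ax": 0, "ay": 0, "az": 0},
    {"fingers": -1, "x": 0, "y": 0, "z": 0, "ax": 0, "ay": 0, "az": 0},
    {"fingers": -1, "x": 0, "y": 0, "z": 0, "ax": 0, "ay": 0, "az": 0},
    {"fingers": -1, "x": 0, "y": 0, "z": 0, "ax": 0, "ay": 0, "az": 0},
  ],
  grip_force=40,
)

```text
clock: 26.67
tcp_pos: [0.3907, -0.3071, 0.0327]
orientation: [2.208, 2.231, 0.002]
contact_force: [-0.9, 0.4, 7.0]
grip_width: 0.0468
gripper_force: 41.2
```

Emit:
arm_command(
  rows=[
    {"fingers": -1, "x": 0, "y": 0, "z": -0.02, "ax": 0, "ay": 0, "az": 0},
    {"fingers": -1, "x": 0, "y": 0, "z": -0.03, "ax": 0, "ay": 0, "az": 0},
    {"fingers": -1, "x": 0, "y": 0, "z": -0.04, "ax": 0, "ay": 0, "az": 0},
    {"fingers": -1, "x": 0, "y": 0, "z": -0.03, "ax": 0, "ay": 0, "az": 0},
    {"fingers": -1, "x": 0.025, "y": 0.02, "z": 0, "ax": 0, "ay": 0, "az": 0},
    {"fingers": -1, "x": 0.027, "y": 0.021, "z": 0, "ax": 0, "ay": 0, "az": 0},
    {"fingers": -1, "x": 0.027, "y": 0.021, "z": 0, "ax": 0, "ay": 0, "az": 0},
    {"fingers": -1, "x": 0.027, "y": 0.021, "z": 0, "ax": 0, "ay": 0, "az": 0},
    {"fingers": -1, "x": 0.027, "y": 0.021, "z": 0, "ax": 0, "ay": 0, "az": 0},
    {"fingers": -1, "x": 0.027, "y": 0.021, "z": 0, "ax": 0, "ay": 0, "az": 0},
  ],
)

```text
clock: 27.5
tcp_pos: [0.5139, -0.1439, 0.1521]
orientation: [2.209, 2.232, 0.002]
contact_force: [-0.3, -0.6, -0.9]
grip_width: 0.0464
gripper_force: 41.9
```

Emit:
arm_command(
  rows=[
    {"fingers": -1, "x": 0.027, "y": 0.021, "z": 0, "ax": 0, "ay": 0, "az": 0},
    {"fingers": -1, "x": 0.027, "y": 0.021, "z": 0, "ax": 0, "ay": 0, "az": 0},
    {"fingers": -1, "x": 0.027, "y": 0.021, "z": 0, "ax": 0, "ay": 0, "az": 0},
    {"fingers": -1, "x": 0.026, "y": 0.019, "z": 0, "ax": 0, "ay": 0, "az": 0},
    {"fingers": -1, "x": 0, "y": 0, "z": 0, "ax": 0, "ay": 0, "az": 0},
    {"fingers": -1, "x": 0, "y": 0, "z": 0, "ax": 0, "ay": 0, "az": 0},
  ],
)

```text
clock: 28.0
tcp_pos: [0.5948, -0.035, 0.1516]
orientation: [2.205, 2.238, 0.002]
contact_force: [-0.5, -0.2, -0.2]
grip_width: 0.0466
gripper_force: 41.9
```

```bash
python3 st.py 0.598 -0.040 0.0365
```

```text
tcp [ 0.5948 -0.035   0.1516] heading y 0.84 tilt [0.001  0.0007] j [-0.33  0.48  0.37  1.86 -0.23  0.84  0.17]
tool shift [-0.0051  0.003   0.1151]
```

Emit:
arm_command(
  rows=[
    {"fingers": -1, "x": -0.005, "y": 0.003, "z": 0, "ax": 0, "ay": 0, "az": 0},
    {"fingers": -1, "x": 0, "y": 0, "z": 0.03, "ax": 0, "ay": 0, "az": 0},
    {"fingers": -1, "x": 0, "y": 0, "z": 0.03, "ax": 0, "ay": 0, "az": 0},
    {"fingers": -1, "x": 0, "y": 0, "z": 0.03, "ax": 0, "ay": 0, "az": 0},
    {"fingers": -1, "x": 0, "y": 0, "z": 0.014, "ax": 0, "ay": 0, "az": 0},
    {"fingers": -1, "x": 0, "y": 0, "z": 0.005, "ax": 0, "ay": 0, "az": 0},
    {"fingers": -1, "x": 0, "y": 0, "z": 0.002, "ax": 0, "ay": 0, "az": 0},
    {"fingers": -1, "x": 0, "y": 0, "z": 0, "ax": 0, "ay": 0, "az": 0},
    {"fingers": -1, "x": 0, "y": 0, "z": 0, "ax": 0, "ay": 0, "az": 0},
  ],
)

```text
clock: 28.75
tcp_pos: [0.5978, -0.0435, 0.0417]
orientation: [2.21, 2.23, 0.002]
contact_force: [-0.2, 1.1, -1.1]
grip_width: 0.0467
gripper_force: 41.9
```

Emit:
arm_command(
  rows=[
    {"fingers": -1, "x": 0.003, "y": 0, "z": 0.003, "ax": 0, "ay": 0, "az": 0},
    {"fingers": -1, "x": 0, "y": 0, "z": 0.002, "ax": 0, "ay": 0, "az": 0},
    {"fingers": -1, "x": 0, "y": 0, "z": 0.001, "ax": 0, "ay": 0, "az": 0},
    {"fingers": -1, "x": 0, "y": 0, "z": 0, "ax": 0, "ay": 0, "az": 0},
    {"fingers": -1, "x": 0, "y": 0, "z": 0, "ax": 0, "ay": 0, "az": 0},
  ],
)

```text
clock: 29.17
tcp_pos: [0.5978, -0.039, 0.0367]
orientation: [2.209, 2.233, 0.004]
contact_force: [-3.9, 2.2, 16.4]
grip_width: 0.0467
gripper_force: 43.4
```

Resting on the floor; release, rise and back off to look.

Emit:
arm_command(
  rows=[
    {"fingers": 1, "x": 0, "y": 0, "z": -0.001, "ax": 0, "ay": 0, "az": 0},
    {"fingers": 1, "x": 0, "y": 0, "z": 0, "ax": 0, "ay": 0, "az": 0},
    {"fingers": 1, "x": 0, "y": 0, "z": 0, "ax": 0, "ay": 0, "az": 0},
    {"fingers": 1, "x": 0, "y": 0, "z": 0, "ax": 0, "ay": 0, "az": 0},
    {"fingers": 1, "x": 0, "y": 0, "z": -0.02, "ax": 0, "ay": 0, "az": 0},
    {"fingers": 1, "x": 0, "y": 0, "z": -0.04, "ax": 0, "ay": 0, "az": 0},
    {"fingers": 1, "x": 0, "y": 0, "z": -0.04, "ax": 0, "ay": 0, "az": 0},
    {"fingers": 1, "x": 0, "y": 0, "z": -0.04, "ax": 0, "ay": 0, "az": 0},
    {"fingers": 1, "x": 0, "y": -0.03, "z": -0.03, "ax": 0, "ay": 0, "az": 0},
    {"fingers": 1, "x": 0, "y": -0.03, "z": -0.03, "ax": 0, "ay": 0, "az": 0},
  ],
)

```text
clock: 30.0
tcp_pos: [0.5384, -0.0403, 0.2359]
orientation: [2.209, 2.232, 0.002]
contact_force: [-0.2, 0.3, 0.8]
grip_width: 0.0858
gripper_force: 0.0
```

Emit:
arm_command(
  rows=[
    {"fingers": 1, "x": 0, "y": -0.03, "z": 0, "ax": 0, "ay": 0, "az": 0},
    {"fingers": 1, "x": 0, "y": -0.03, "z": 0, "ax": 0, "ay": 0, "az": 0},
    {"fingers": 1, "x": 0, "y": 0, "z": 0, "ax": 0, "ay": 0, "az": 0},
    {"fingers": 1, "x": 0, "y": 0, "z": 0, "ax": 0, "ay": 0, "az": 0},
  ],
)

```text
clock: 30.33
tcp_pos: [0.4767, -0.0408, 0.2344]
orientation: [-2.21, -2.232, -0.001]
contact_force: [0.1, -0.0, -0.0]
grip_width: 0.0857
gripper_force: 0.0
```

```bash
python3 - <<'E'
from bench import r
from h import *
f=r.grab_frame("scene"); cv2.imwrite("pics/s4.png",cv2.resize(f["frame"][140:310,110:510,::-1],None,fx=2,fy=2))
for zm in(.02,):
  C,cs=comps(f,zm)
  for s,c,m in cs:
    P=C[m]; print(c.round(),s[4],np.percentile(P[:,2],97).round(4),((P.min(0)+P.max(0))/2)[:2].round(4),(P.max(0)-P.min(0)).round(3))
E
```

```text
[430. 184.] 336 0.0442 [0.3707 0.2598] [0.041 0.053 0.026]
[289. 191.] 207 0.0657 [ 0.435  -0.0666] [0.026 0.029 0.049]
[290. 240.] 493 0.0533 [ 0.6025 -0.0425] [0.043 0.047 0.033]
[333. 244.] 507 0.0537 [0.6082 0.0403] [0.042 0.048 0.035]
[417. 245.] 258 0.0634 [0.6025 0.1994] [0.023 0.022 0.044]
[184. 240.] 504 0.0292 [ 0.6064 -0.254 ] [0.035 0.094 0.011]
[447. 246.] 268 0.0629 [0.602  0.2574] [0.022 0.022 0.044]
```

View pics/s4.png

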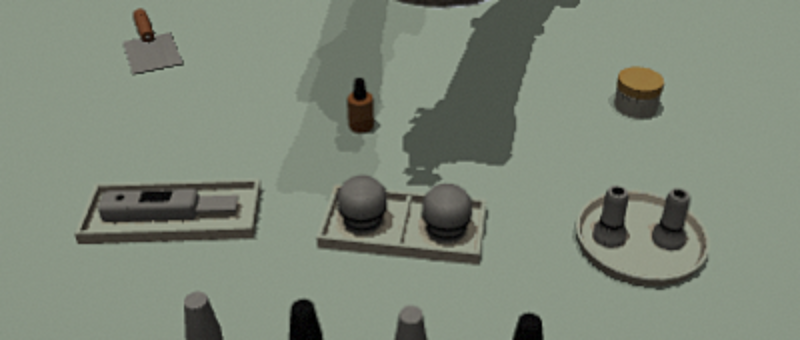

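The picture shows both heads upright, one per bay (362,200 and 447,210), and both nozzles standing in the dish (614,215 and 675,218). The scrubber lies flat inside the long tray (100-240 × 205). The jar and dropper have not moved.

```bash
python3 -c "
from bench import r;print(r.hand_in())"
```

```text
the job is handed in; nothing more can be done
None
```

I sorted all five attachments into their trays and handed the job in at about 30 s on the robot clock; `hand_in()` returned no verdict, but the last picture showed everything in place and the jar and dropper unmoved.

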